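# Set the wrist trainer's orange ring against its finish stop

## Robot

A 6-joint arm with a two-finger parallel gripper is mounted at the origin on the work surface. World frame = base frame: x ahead of the robot, y to its left, z up, the work surface at z = 0. Lengths are in m, angles in rad, forces in N, time in s.
With the tool pointing down it reaches from about 0.35 to 0.975 m from the base axis. Payload 7.1 kg.
Tool frame: the origin (TCP) lies on the centre line of the jaws, within the pads' length; the fingertips stand 22 mm ahead of it and the grasp point (between the pads) lies 3 mm ahead of it (arm.tips_ahead is the distance from the TCP to the fingertips, in m); z points along the fingers, y is the line along which they close (so a half turn about z gives the same grasp; the last joint's range is limited). The gripper opens to 88 mm and grips with 3 to 60 N. Pads are 20 mm wide; open, the fingers measure 115 mm over their backs; the gripper's body (75 mm by 178 mm) begins 61 mm behind the grasp point.
Start: joints at [-1.127, 0.423, 1.63, -0, 1.089, -0.019], TCP at [0.279, -0.559, 0.245] pointing down, gripper open.
Joint ranges: [-3, 3], [-0.9, 2.11], [0.09, 2.58], [-1.31, 4.45], [0.11, 2.69], [-2.54, 2.54]. Speed limits (rad/s): [2.39, 2.39, 3.01, 3.14, 3.14, 3.14].

## Interface

Orientations are given as a rotation vector (axis times angle).
In Python, from rig import arm gives the robot as it stands. The module is installed in compiled form; this text tells all that it offers.
- The arm moves only by the shell command python3 -m crank 'ROWS' [OPENING]. ROWS is a JSON list of rows, 1 to 12 of them, each an object with the fields tx, ty, tz (the shift in m), rx, ry, rz (a rotation vector in rad); a field left out counts as zero; each row shifts and turns the commanded pose from where the row before left it, along the tool's axes as they then stand; what a row does not reach is not made up. A row lasts 1/12 s, in which the tool goes at most 0.0417 m and 0.125 rad, less where a joint would pass 70% of its speed; a pose out of reach is approached as far as the arm can. OPENING is the finger opening in m, set as the command begins (- or left out keeps the last). The fingers move at their own pace and stop on an object; the grip force is fixed at half the most. Time passes only in rows, so rows that do not move let the fingers close. It prints the time, the measured TCP pose, the force, the opening and the grip force at its end. Input that does not fit is refused with a message, and nothing moves.
- arm.state(): the state, without advancing time (a new reading comes with each control period).
- arm.get_image(name): name is "scene" or "top" or "wrist"; returns the picture (400x640x3 uint8, red, green, blue); there is no depth.
- arm.camera_model(name): a dict with "mtx" (3x3 intrinsics, pixels), "pose" (4x4, takes a point from camera to world coordinates). Camera axes: x right, y up, looking along -z (the intrinsics and any distortion apply to the point x, -y, -z); pixel columns grow to the right and rows downward; lengths in m; the calibration is good to about 2 mm. A picture is of the moment at which its call begins: read the wrist's pose just before it. camera_model takes no time and is no camera call; for the wrist camera it gives the pose at the moment of the call.
- arm.close_job(): hands the job in; it is judged then, once.
The state is a dict: "time_s": time; "q": joint angles; "joint_velocities": joint speeds; "joint_torque": joint torques, N m; "tool_pos": TCP position; "tcp_rot": TCP orientation; "wrist_force": force on the tool from outside, world axes, zero at the start; "ft_torque": the same for the moment, N m; "opening": finger opening in m; "grip_force": force on a finger pad.
Only numpy, scipy, OpenCV 4.12 (cv2) and the standard library are available. Lean on these libraries where they do the work, as an engineer would, in place of code of your own. Each camera call takes 0.05 s, during which the arm holds its last target. There are 200 camera calls.

## Task

Two wrist trainers stand on the gym's table, each with a ring threaded on a bent wire. Slide the orange ring along its wire, around both bends, until it rests against the green stop at the other end, and leave it hanging there. Leave the blue ring where it hangs.

Things in the scene. Friction and masses are not known exactly. Their poses are not given: they have to be found in the camera images.
- ring_orange: Orange plastic ring, 46 mm outside, bore 30 mm, 16 mm long, about 40 g, loose on its wire. Origin: its centre; x axis: along the bore and the wire. At the start it hangs on the straight leg next to the grey stop, x pointing towards the green stop, its centre 88.5 mm above the table, 11.5 mm below the wire's centreline. It can be gripped from above by its sides, across the wire.
- track_orange: Orange ring's trainer, fixed: black base 270x150x16 mm, level steel wire 7 mm thick on a post at each end, open below. Origin: centre of underside, on the table, z up. Wire centreline (mm, z = 100): (-116,-45), bend (-35,-45), bend (35,45), (116,45), bends rounded at 30 mm radius. Stops: 40 mm discs on the wire, grey at x -104 to -96, green at x 96 to 104. The blue ring's trainer is alike.
- orange_park (a point): Point fixed to the orange ring's trainer where the ring's centre is when it hangs from the wire and touches the green stop: (88, 45, 88.5) mm in the trainer's frame.
- ring_blue: Blue plastic ring of the same size on the second trainer, to be left alone. Origin: its centre; x axis along its bore.
Things that resemble listed ones, but are neither listed nor needed, are in the scene too. Of the things shaped like the ring_orange, the orange one is meant.

How it is judged:
By the outcome, as a careful person would: the job done as asked, in the order asked, and still so for the second after the job is handed in, with the robot touching nothing.
It also fails if it takes over 40 s, if anything falls off the work surface, if the arm or the gripper's body presses on something with over 40 N, if the wrist force passes 120 N, or if a joint passes its speed limit or range.

## Working session

There is one attempt and no reset: what is moved stays moved. The work goes in short steps, Python scripts to look and compute and a shell command to move; the robot and the scene stay as the last step left them, time stands still between calls to the robot, and variables do not carry over. Pictures are saved under pics/ and viewed, at most 10 in all, crops included, and the job is handed in when it is done.

```bash
mkdir -p pics; python3 - <<'E'
from rig import arm
import cv2,numpy as np
for n in("scene","top"):
    im=arm.get_image(n);cv2.imwrite(f"pics/{n}0.png",im[:,:,::-1])
    c=arm.camera_model(n);print(n,{k:np.round(v,3).tolist() if hasattr(v,'shape') or isinstance(v,list) else v for k,v in c.items()})
s=arm.state();print(s)
E
```

```text
scene {'mtx': [[366.112, 0.0, 317.368], [0.0, 366.112, 195.454], [0.0, 0.0, 1.0]], 'pose': [[0.336, -0.573, 0.748, 1.048], [0.942, 0.203, -0.269, -0.188], [0.002, 0.794, 0.607, 0.523], [0.0, 0.0, 0.0, 1.0]]}
top {'mtx': [[424.266, 0.0, 310.71], [0.0, 424.266, 198.371], [0.0, 0.0, 1.0]], 'pose': [[-0.001, 0.984, -0.176, 0.38], [-1.0, -0.006, -0.027, -0.022], [-0.027, 0.176, 0.984, 0.851], [0.0, 0.0, 0.0, 1.0]]}
{'time_s': 0.1, 'q': array([-1.12699763e+00,  4.23779343e-01,  1.63058215e+00, -1.70329687e-05,
        1.08859907e+00, -1.89997917e-02]), 'joint_velocities': array([ 3.04913667e-04, -1.06094044e-03, -9.45285619e-04,  9.07753257e-05,
        7.52960537e-04, -1.13517111e-03]), 'joint_torque': array([ 9.44642998e-04, -5.45610809e+01, -2.74324393e+01,  6.44757994e-02,
        1.87714101e-02, -5.40110761e-05]), 'tool_pos': array([ 0.278856  , -0.55883023,  0.24398244]), 'tcp_rot': array([-3.05655672e+00, -7.20198054e-01,  4.75923321e-04]), 'wrist_force': array([-0.31600933,  0.39236507, -0.34058445]), 'ft_torque': array([-0.00354004,  0.01649746, -0.01979976]), 'grip_force': 0.0, 'opening': 0.08823546909221057}
```

View pics/scene0.png

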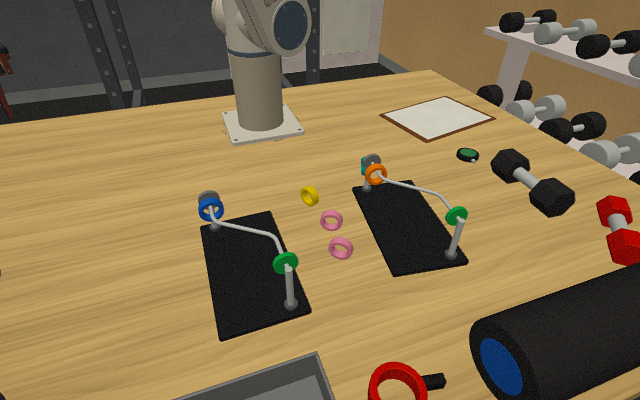

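View pics/top0.png

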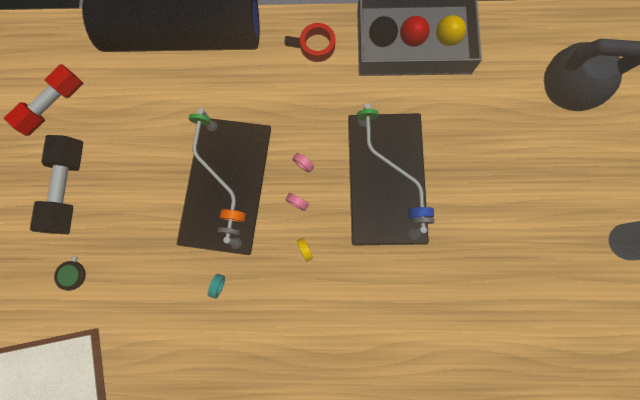

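The scene view shows the orange ring at (376,174) with green stop at (456,215). The top view shows the ring at (232,215), grey stop at (229,230), green stop at (199,118), and black base corners near (211,118), (271,127), (250,254) and (178,244).

```bash
cat > h.py <<'E'
from rig import arm
import cv2,numpy as np
def ray(cm,p):
    d=np.linalg.inv(cm["mtx"])@np.array([p[0],p[1],1.]);P=np.array(cm["pose"])
    d=P[:3,:3]@np.array([d[0],-d[1],-d[2]]);return P[:3,3],d/np.linalg.norm(d)
def plane(cm,p,z):
    o,d=ray(cm,p);return o+d*(z-o[2])/d[2]
def tri(cs,ps):
    A=0;b=0;R=[ray(c,p) for c,p in zip(cs,ps)]
    for o,d in R:
        M=np.eye(3)-np.outer(d,d);A=A+M;b=b+M@o
    X=np.linalg.solve(A,b);return X,[round(float(np.linalg.norm(np.cross(X-o,d)))*1e3,1) for o,d in R]
def blob(im,lo,hi,roi):
    h=cv2.cvtColor(im,cv2.COLOR_RGB2HSV);m=cv2.inRange(h,lo,hi);x0,y0,x1,y1=roi
    k=np.zeros_like(m);k[y0:y1,x0:x1]=m[y0:y1,x0:x1]
    c=max(cv2.findContours(k,cv2.RETR_EXTERNAL,cv2.CHAIN_APPROX_NONE)[0],key=cv2.contourArea)
    return c
def ctr(c): (x,y),_,_=r=cv2.minAreaRect(c);return (x,y),r
OR=((5,170,120),(16,255,255));GR=((55,120,50),(75,255,255))
E
python3 - <<'E'
from h import *
np.set_printoptions(precision=4,suppress=True)
im={n:cv2.imread(f"pics/{n}0.png")[:,:,::-1].copy() for n in("scene","top")}
cm={n:arm.camera_model(n) for n in im}
cs=[cm["top"],cm["scene"]]
for nm,col,rt,rs in(("or",OR,(200,195,260,235),(350,155,400,195)),("gr",GR,(175,100,225,135),(435,195,475,235))):
    a=ctr(blob(im["top"],*col,rt));b=ctr(blob(im["scene"],*col,rs))
    print(nm,a,b,tri(cs,[a[0],b[0]]))
c=blob(im["top"],(0,0,0),(180,255,75),(160,100,290,270))
hull=cv2.convexHull(c);r=cv2.minAreaRect(hull)
q=cv2.approxPolyDP(hull,8,True)[:,0];print("top quad",q.tolist())
w=np.array([plane(cs[0],p,.016)[:2] for p in q]);print(w,w.mean(0))
wh=np.array([plane(cs[0],p[0],.016)[:2]*1000 for p in hull],np.float32);print(cv2.minAreaRect(wh))
c=blob(im["scene"],(0,0,0),(180,255,60),(345,165,475,285))
q=cv2.approxPolyDP(cv2.convexHull(c),8,True)[:,0];print("scene quad",q.tolist())
w=np.array([plane(cs[1],p,.016)[:2] for p in q]);print(w,w.mean(0))
wh=np.array([plane(cs[1],p[0],.016)[:2]*1000 for p in cv2.convexHull(c)],np.float32);print(cv2.minAreaRect(wh))
E
```

```text
or ((232.1120147705078, 214.88400268554688), ((232.1120147705078, 214.88400268554688), (24.507307052612305, 10.643684387207031), 10.30484676361084)) ((375.5000305175781, 173.49996948242188), ((375.5000305175781, 173.49996948242188), (20.124608993530273, 21.0190372467041), 63.43495178222656)) (array([0.4864, 0.1428, 0.0918]), [1.0, 1.0])
gr ((199.10569763183594, 116.4010009765625), ((199.10569763183594, 116.4010009765625), (18.42124366760254, 4.344632625579834), 10.007979393005371)) ((455.8076477050781, 214.9615020751953), ((455.8076477050781, 214.9615020751953), (15.254256248474121, 21.91065788269043), 56.3099365234375)) (array([0.6693, 0.2063, 0.1064]), [0.0, 0.0])
top quad [[211, 119], [270, 128], [250, 253], [178, 244], [201, 125]]
[[0.6985 0.2087]
 [0.6775 0.0851]
 [0.421  0.1205]
 [0.4391 0.264 ]
 [0.6856 0.2291]] [0.5843 0.1815]
((560.8232421875, 175.0626220703125), (147.6510772705078, 266.45574951171875), 82.13551330566406)
scene quad [[352, 188], [417, 190], [466, 264], [393, 276]]
[[0.424  0.1226]
 [0.4816 0.2621]
 [0.7098 0.2237]
 [0.69   0.0837]] [0.5763 0.173 ]
((565.685302734375, 176.411376953125), (151.05380249023438, 274.6531982421875), 82.05709838867188)
```

The trainer's centre is about (0.562, 0.1757), yaw about −8°. The ring is about 14 mm clear of the grey stop. I'll turn the tool +0.602 rad about its z and travel to a hover.

```bash
python3 -m crank '[{"rz":0.1}, {"rz":0.1}, {"rz":0.1}, {"rz":0.1}, {"rz":0.1}, {"rz":0.1}, {"tx":0.005, "ty":-0.036}, {"tx":0.005, "ty":-0.036}, {"tx":0.005, "ty":-0.036}, {"tx":0.005, "ty":-0.036}, {"tx":0.005, "ty":-0.036}, {"tx":0.005, "ty":-0.036}]'; python3 -m crank '[{"tx":0.005, "ty":-0.036}, {"tx":0.005, "ty":-0.036}, {"tx":0.005, "ty":-0.036}, {"tx":0.005, "ty":-0.036}, {"tx":0.005, "ty":-0.036}, {"tx":0.005, "ty":-0.036}, {"tx":0.005, "ty":-0.036}, {"tx":0.005, "ty":-0.036}, {"tx":0.005, "ty":-0.036}, {"tx":0.005, "ty":-0.036}, {"tx":0.005, "ty":-0.036}, {"tx":0.005, "ty":-0.036}]'; python3 -m crank '[{"tx":0.005, "ty":-0.036}, {"tx":0.005, "ty":-0.036}, {}, {}]'
python3 - <<'E'
from h import *
im=arm.get_image("wrist");cv2.imwrite("pics/w1.png",im[:,:,::-1])
print(arm.state()["q"]);print(np.round(arm.camera_model("wrist")["pose"],3))
E
```

```text
time_s: 1.1
tool_pos: [0.3382, -0.3476, 0.2444]
tcp_rot: [-3.134, 0.216, 0.001]
wrist_force: [0.3, 0.1, 0.4]
opening: 0.0877
grip_force: 0.0
time_s: 2.1
tool_pos: [0.4568, 0.0722, 0.2446]
tcp_rot: [3.134, -0.215, -0.0]
wrist_force: [0.4, -0.6, 0.1]
opening: 0.088
grip_force: 0.0
time_s: 2.43
tool_pos: [0.4765, 0.1418, 0.2443]
tcp_rot: [3.134, -0.21, -0.001]
wrist_force: [-0.1, -0.6, -0.8]
opening: 0.0875
grip_force: 0.0
[ 2.63428042e-01  2.35382935e-01  1.90882979e+00 -2.77075394e-04
  9.98765451e-01  1.96969693e+00]
[[-0.136  0.946  0.295  0.558]
 [-0.991 -0.13  -0.04   0.13 ]
 [ 0.    -0.298  0.955  0.384]
 [ 0.     0.     0.     1.   ]]
```

View pics/w1.png

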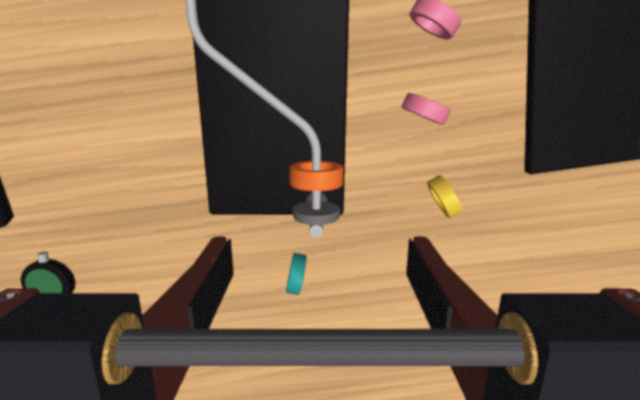

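The wrist view shows the ring at (316,176), the grey stop at (316,212), and the wire running up to bends at about (310,130) and (195,35). Next I'll fit the wire and triangulate the ring.

```bash
python3 - <<'E'
from h import *
np.set_printoptions(precision=4,suppress=True)
top=cv2.imread("pics/top0.png")[:,:,::-1].copy();sc=cv2.imread("pics/scene0.png")[:,:,::-1].copy();w=cv2.imread("pics/w1.png")[:,:,::-1].copy()
C={n:arm.camera_model(n) for n in("top","scene","wrist")}
pw=ctr(blob(w,*OR,(270,150,360,200)))[0];pt=ctr(blob(top,*OR,(200,195,260,235)))[0];ps=ctr(blob(sc,*OR,(350,155,400,195)))[0]
print(pw,tri([C["top"],C["wrist"]],[pt,pw]),tri([C["top"],C["scene"],C["wrist"]],[pt,ps,pw]))
for z in(.0885,.1,.1115):print("ring at z",z,plane(C["wrist"],pw,z),plane(C["top"],pt,z))
b=cv2.boundingRect(blob(w,*OR,(270,150,360,200)));print("bbox",b)
# wire in wrist & top view, z=.1
for n,im,roi in(("wrist",w,(180,0,345,165)),("top",top,(185,128,250,206))):
    h=cv2.cvtColor(im,cv2.COLOR_RGB2HSV);m=cv2.inRange(h,(0,0,95),(180,70,255));k=np.zeros_like(m);x0,y0,x1,y1=roi;k[y0:y1,x0:x1]=m[y0:y1,x0:x1]
    for y in range(y0,y1,10):
        xs=np.flatnonzero(k[y])
        if len(xs):
            p=(xs.mean(),y);P=plane(C[n],p,.1)
            u=np.array([np.cos(-.139),np.sin(-.139)]);v=np.array([-u[1],u[0]]);d=P[:2]-[.562,.1757]
            print(n,p,len(xs),P[:2],"trainer mm",1e3*np.array([d@u,d@v]))
E
```

```text
(316.0, 175.5) (array([0.4861, 0.1422, 0.0908]), [0.1, 0.1]) (array([0.4864, 0.1426, 0.0919]), [0.8, 1.1, 0.3])
ring at z 0.0885 [0.4855 0.1424 0.0885] [0.4865 0.1426 0.0885]
ring at z 0.1 [0.4883 0.1419 0.1   ] [0.4849 0.1401 0.1   ]
ring at z 0.1115 [0.4911 0.1415 0.1115] [0.4833 0.1376 0.1115]
bbox (290, 161, 53, 30)
wrist (np.float64(190.0), 0) 11 [0.6281 0.2132] trainer mm [60.2597 46.2522]
wrist (np.float64(190.5), 10) 10 [0.6218 0.2144] trainer mm [53.8348 46.5712]
wrist (np.float64(192.5), 20) 10 [0.6152 0.2145] trainer mm [47.3154 45.8084]
wrist (np.float64(195.0), 30) 11 [0.6085 0.2143] trainer mm [40.6973 44.669 ]
wrist (np.float64(200.0), 40) 13 [0.6014 0.2123] trainer mm [33.9821 41.6733]
wrist (np.float64(209.0), 50) 15 [0.5939 0.2073] trainer mm [27.1705 35.666 ]
wrist (np.float64(221.5), 60) 16 [0.5858 0.1996] trainer mm [20.2592 26.9498]
wrist (np.float64(234.0), 70) 15 [0.5776 0.1918] trainer mm [13.2386 18.0958]
wrist (np.float64(246.5), 80) 16 [0.5693 0.1839] trainer mm [6.1063 9.1009]
wrist (np.float64(259.5), 90) 16 [0.5608 0.1754] trainer mm [-1.1395 -0.421 ]
w
[... 473 characters left out ...]
43.6425]
wrist (np.float64(316.0), 160) 9 [0.5011 0.1402] trainer mm [-55.3838 -43.6408]
top (np.float64(197.5), 128) 4 [0.649  0.2103] trainer mm [81.4199 46.2835]
top (np.float64(195.5), 138) 4 [0.6296 0.2131] trainer mm [61.7638 46.4182]
top (np.float64(194.0), 148) 3 [0.6103 0.215 ] trainer mm [42.3934 45.6254]
top (np.float64(198.5), 158) 6 [0.5911 0.2057] trainer mm [24.6325 33.7759]
top (np.float64(208.0), 168) 5 [0.5719 0.1873] trainer mm [ 8.2394 12.8691]
top (np.float64(218.0), 178) 5 [0.553  0.1681] trainer mm [-7.8724 -8.7436]
top (np.float64(227.5), 188) 6 [0.5342 0.1501] trainer mm [-23.9461 -29.2378]
top (np.float64(232.5), 198) 4 [0.5157 0.1404] trainer mm [-40.9458 -41.4223]
```

```bash
python3 -m crank '[{"tx":0.009, "ty":-0.0016}, {"tz":0.03}, {"tz":0.03}, {"tz":0.03}, {"tz":0.03}, {"tz":0.02}, {"tz":0.013}, {}, {}]' .088
python3 - <<'E'
from h import *
im=arm.get_image("wrist");cv2.imwrite("pics/w2.png",im[:,:,::-1]);print(arm.state()["tool_pos"])
E
```

```text
time_s: 3.23
tool_pos: [0.4857, 0.1394, 0.0913]
tcp_rot: [3.133, -0.218, -0.002]
wrist_force: [-0.7, 0.0, 0.1]
opening: 0.0879
grip_force: 0.0
[0.48634187 0.13982077 0.09213482]
```

View pics/w2.png

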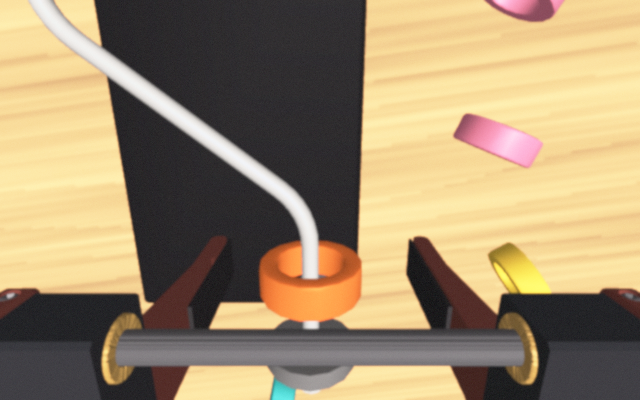

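The ring sits between the pads at (310,280), about 4 mm to the left of the jaw centre at 320. I'll shift −4 mm in tool y and check its position along the wire.

```bash
python3 -m crank '[{"ty":-0.004}, {}, {}]'
python3 - <<'E'
from h import *
np.set_printoptions(precision=4,suppress=True)
s=arm.state();c=arm.camera_model("wrist");im=arm.get_image("wrist")
p,r=ctr(blob(im,*OR,(240,220,380,340)));print(s["tool_pos"],r)
P=np.array(c["pose"]);a=-.139
u=np.array([np.cos(a),np.sin(a),0]);v=np.array([-u[1],u[0],0])
def pix(X):
    x=P[:3,:3].T@(X-P[:3,3]);q=c["mtx"]@np.array([x[0],-x[1],-x[2]]);return q[:2]/q[2]
# predicted silhouette box of the ring at a few along-wire offsets from the tool axis
for dx in(-8,-4,0,4,8):
    X=np.array([*s["tool_pos"][:2],.0885])+u*dx/1e3
    pts=np.array([pix(X+u*e*.008+.023*(np.cos(t)*v+np.sin(t)*np.array([0,0,1]))) for e in(-1,1) for t in np.linspace(0,6.28,40)])
    print(dx,pts.min(0),pts.max(0))
print(cv2.boundingRect(blob(im,*OR,(240,220,380,340))))
E
```

```text
time_s: 3.53
tool_pos: [0.487, 0.145, 0.0927]
tcp_rot: [-3.134, 0.215, -0.003]
wrist_force: [0.7, 0.6, 0.6]
opening: 0.0882
grip_force: 0.0
[0.487  0.145  0.0927] ((323.0, 280.0), (78.0, 100.0), 90.0)
-8 [269.0486 252.5618] [370.7581 338.4028]
-4 [268.6808 245.4917] [371.147  330.1093]
0 [268.3075 238.3299] [371.5417 321.6788]
4 [267.9286 231.0747] [371.9424 313.1078]
8 [267.5438 223.7242] [372.3491 304.3927]
(273, 241, 101, 79)
```

Aligned along the wire to within about 1 mm. Closing.

```bash
python3 -m crank '[{}, {}, {}, {}, {}, {}, {}, {}]' .038;  python3 -m crank '[{"tz":-0.004}, {"tz":-0.005}, {}, {}]'; python3 - <<'E'
from h import *
for i in range(3):
    arm.get_image("wrist");s=arm.state();d=s["tool_pos"]-[.5622,.1769,0];a=-.139
    print(1e3*(d[0]*np.cos(a)+d[1]*np.sin(a)),1e3*(-d[0]*np.sin(a)+d[1]*np.cos(a)),s["tool_pos"][2],s["tcp_rot"],s["wrist_force"])
E
```

```text
time_s: 4.25
tool_pos: [0.4862, 0.1446, 0.0916]
tcp_rot: [3.134, -0.215, -0.0]
wrist_force: [0.2, -0.2, -0.3]
opening: 0.0459
grip_force: 30.0
time_s: 4.58
tool_pos: [0.4866, 0.1447, 0.1012]
tcp_rot: [-3.134, 0.215, -0.002]
wrist_force: [0.3, 0.2, -0.3]
opening: 0.0458
grip_force: 30.0
-70.58267420974038 -42.388096281272006 0.1009673778554182 [-3.13398982e+00  2.15342225e-01 -8.85548053e-04] [ 0.59371942  0.28042133 -1.34253642]
-70.68118882916625 -42.46685471755702 0.10080890278952152 [-3.13409903e+00  2.15390578e-01 -4.15702828e-04] [-0.08198442  1.14708351 -0.81978297]
-70.75289794712882 -42.47084494703548 0.10071706042340403 [-3.13416327e+00  2.15376983e-01 -8.90470475e-05] [ 0.77430209 -0.49187052  0.37453376]
```

```bash
cat > st.py <<'E'
from h import *
from scipy.spatial.transform import Rotation as R
L=[]
for i in range(2):
    arm.get_image("wrist");s=arm.state();d=s["tool_pos"]-[.5622,.1769,0];a=-.139
    x=R.from_rotvec(s["tcp_rot"]).as_matrix()[:,0]
    L.append([1e3*(d[0]*np.cos(a)+d[1]*np.sin(a)),1e3*(-d[0]*np.sin(a)+d[1]*np.cos(a)),1e3*s["tool_pos"][2],np.arctan2(x[1],x[0])-a,*s["wrist_force"],s["opening"]*1e3])
print("trainer x y z mm, yaw, force, opening",np.round(np.mean(L,0),2))
E
python3 -m crank '[{"tx":0.005, "ty":0.0004}, {"tx":0.005, "ty":0.0004}, {"tx":0.005, "ty":0.0004}, {"tx":0.005, "ty":0.0004}, {}, {}]' >/dev/null; python3 st.py
python3 -m crank '[{"tx":0.0034, "ty":-0.0002, "rz":-0.114}, {"tx":0.0034, "ty":-0.0002, "rz":-0.114}, {"tx":0.0034, "ty":-0.0002, "rz":-0.114}, {"tx":0.0034, "ty":-0.0002, "rz":-0.114}, {}, {}]' >/dev/null; python3 st.py
```

```text
trainer x y z mm, yaw, force, opening [-50.84 -44.16 100.53   0.    -0.15   0.83  -0.44  45.89]
trainer x y z mm, yaw, force, opening [-3.7970e+01 -4.1010e+01  1.0059e+02  4.5000e-01 -0.0000e+00 -8.0000e-02
 -5.2000e-01  4.5690e+01]
```

```bash
python3 -m crank '[{"tx":0.0034, "ty":-0.0002, "rz":-0.114}, {"tx":0.0034, "ty":-0.0002, "rz":-0.114}, {"tx":0.0034, "ty":-0.0002, "rz":-0.114}, {"tx":0.0034, "ty":-0.0002, "rz":-0.114}, {"tx":0.007}, {"tx":0.007}, {"tx":0.007}, {"tx":0.007}, {}, {}]'>/dev/null; python3 st.py
```

```text
trainer x y z mm, yaw, force, opening [-10.26 -10.21 100.52   0.91  -0.14   0.46  -0.45  45.95]
```

```bash
python3 -m crank '[{"tx":0.007, "ty":0.0003}, {"tx":0.007, "ty":0.0003}, {"tx":0.007, "ty":0.0003}, {"tx":0.007, "ty":0.0003}, {"tx":0.007, "ty":0.0003}, {"tx":0.007, "ty":0.0003}, {"tx":0.007}, {"tx":0.007}, {}, {}]'>/dev/null; python3 st.py
python3 -m crank '[{"tx":0.0034, "ty":0.0002, "rz":0.114}, {"tx":0.0034, "ty":0.0002, "rz":0.114}, {"tx":0.0034, "ty":0.0002, "rz":0.114}, {"tx":0.0034, "ty":0.0002, "rz":0.114}, {"tx":0.0034, "ty":0.0002, "rz":0.114}, {"tx":0.0034, "ty":0.0002, "rz":0.114}, {"tx":0.0034, "ty":0.0002, "rz":0.114}, {"tx":0.0034, "ty":0.0002, "rz":0.114}, {}, {}]'>/dev/null; python3 st.py
python3 - <<'E'
from h import *
cv2.imwrite("pics/s3.png",arm.get_image("wrist")[:,:,::-1])
E
```

```text
trainer x y z mm, yaw, force, opening [ 25.33  32.94 100.52   0.91  -0.32  -0.37  -1.09  45.97]
trainer x y z mm, yaw, force, opening [ 48.88  44.37 100.61   0.    -0.39   0.35  -0.14  45.79]
```

View pics/s3.png

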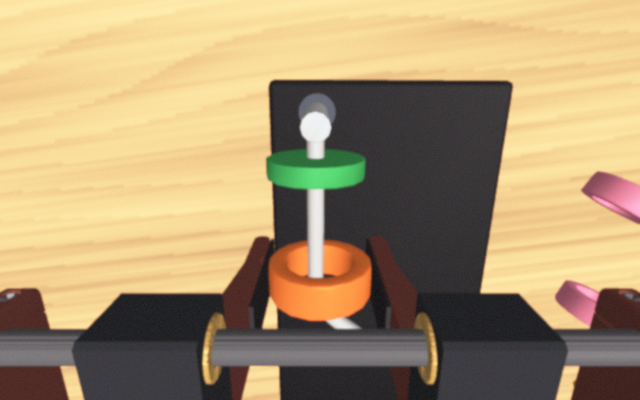

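The ring is at (320,278) on the last leg, the green stop ahead at (316,168). Next I'll slide on, lower, and creep to contact.

```bash
python3 -m crank '[{"tx":0.006}, {"tx":0.006}, {"tx":0.006}, {"tx":0.006}, {"tx":0.006}, {"tx":0.004}, {"tz":0.004}, {"tz":0.004}, {}, {}]'>/dev/null; python3 st.py
python3 -m crank '[{"tx":0.002}, {"tx":0.002}, {}]'; python3 st.py
```

```text
trainer x y z mm, yaw, force, opening [ 8.274e+01  4.464e+01  9.238e+01  0.000e+00 -9.000e-02 -1.700e-01
 -7.800e-01  4.564e+01]
time_s: 9.97
tool_pos: [0.6549, 0.2091, 0.0927]
tcp_rot: [-3.134, 0.215, 0.0]
wrist_force: [0.3, 0.4, -0.3]
opening: 0.0456
grip_force: 30.0
trainer x y z mm, yaw, force, opening [87.39 44.74 92.72  0.    0.51 -0.29 -0.25 45.63]
```

No contact yet; creep on.

```bash
python3 -m crank '[{"tx":0.001}, {}]'|grep force; python3 -m crank '[{"tx":0.001}, {}]'|grep force; python3 st.py;python3 - <<'E'
from h import *
cv2.imwrite("pics/s4.png",cv2.resize(arm.get_image("wrist")[100:350,220:420,::-1],None,fx=2,fy=2))
E
```

```text
wrist_force: [-4.1, 1.0, 2.2]
grip_force: 30.0
wrist_force: [-7.6, 2.0, 3.2]
grip_force: 30.0
trainer x y z mm, yaw, force, opening [87.64 44.71 92.54  0.   -7.13  1.25  3.51 45.88]
```

View pics/s4.png

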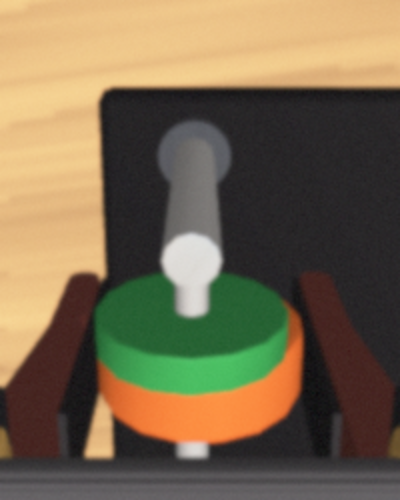

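The ring is flush against the green stop, at crop position (195,370), and the stop pushes back with about 7 N. I'll ease the push and settle 1 mm lower, then open and check before rising.

```bash
python3 -m crank '[{"tx":-0.0012, "tz":0.001}, {}, {}]'|grep force; python3 -m crank '[{}, {}, {}, {}, {}, {}, {}, {}]' .088; python3 -m crank '[{"tz":-0.01}, {"tz":-0.02}, {"tz":-0.03}, {"tz":-0.03}, {"tz":-0.03}, {"tx":-0.03, "tz":-0.02}, {"tx":-0.03}, {}, {}]'
python3 - <<'E'
from h import *
cv2.imwrite("pics/s5.png",cv2.resize(arm.get_image("scene")[120:300,340:520,::-1],None,fx=3,fy=3))
cv2.imwrite("pics/w5.png",arm.get_image("wrist")[:,:,::-1])
E
```

```text
wrist_force: [-4.8, 1.1, 1.5]
grip_force: 30.0
time_s: 11.47
tool_pos: [0.6556, 0.209, 0.0917]
tcp_rot: [-3.134, 0.215, -0.0]
wrist_force: [-0.8, -0.5, -1.2]
opening: 0.0876
grip_force: 0.0
time_s: 12.22
tool_pos: [0.5953, 0.2175, 0.2331]
tcp_rot: [-3.134, 0.214, -0.002]
wrist_force: [0.7, 0.6, 0.1]
opening: 0.0877
grip_force: 0.0
```

View pics/s5.png

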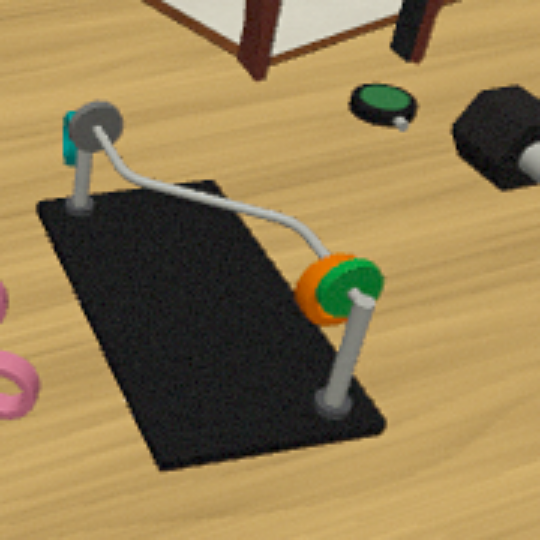

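View pics/w5.png

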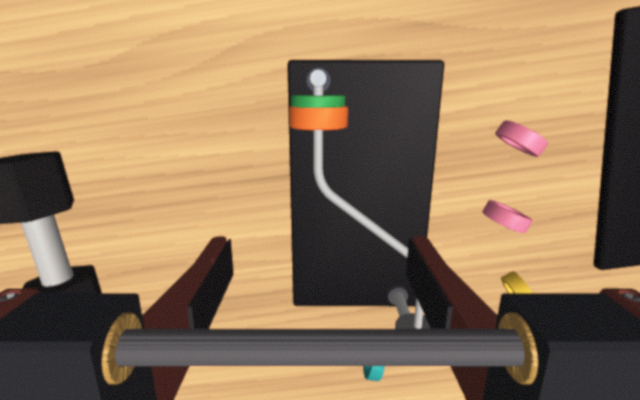

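The ring hangs flush against the green stop (wrist view: ring at (319,118), stop at (318,101)), and the gripper is clear. Handing in.

```bash
python3 -c "
from rig import arm
print(arm.close_job())"
```

```text
the job is handed in; nothing more can be done
None
```

The orange ring went around both bends and hangs against the green stop, the blue ring wasn't touched, and the job is handed in at about 12 s of the 40 s limit.

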